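Teach a repaired terminal its wireless keys

ROBOT

A 6-joint arm with a two-finger parallel gripper is mounted at the origin on the work surface. World frame = base frame: x ahead of the robot, y to its left, z up, the work surface at z = 0. Lengths are in m, angles in rad, forces in N, time in s.
With the tool pointing down it reaches from about 0.25 to 0.775 m from the base axis. Payload 4 kg.
Tool frame: the origin (TCP) lies midway between the tips of the shut fingers; the grasp point (between the pads) lies 19 mm behind it; z points along the fingers, y is the line along which they close (so a half turn about z gives the same grasp; the last joint's range is limited). The gripper opens to 94 mm and grips with 3 to 60 N. Pads are 16 mm wide; open, the fingers measure 119 mm over their backs; the gripper's body (75 mm by 177 mm) begins 78 mm behind the grasp point.
Start: joints at [-1.427, 0.087, 1.371, -0, 1.684, -0.103], TCP at [0.134, -0.533, 0.206] pointing down, gripper open.
Joint ranges: [-3.1, 3.1], [-0.76, 2.03], [0.27, 2.55], [-1.08, 4.22], [0.17, 2.65], [-2.57, 2.57]. Speed limits (rad/s): [2.79, 2.79, 3.14, 3.14, 3.14, 3.14].

INTERFACE

Orientations are given as [roll, pitch, yaw] about the fixed x, y, z axes, in that order (R = Rz(yaw) Ry(pitch) Rx(roll)).
In Python, from bench import robot gives the robot as it stands. The module is installed in compiled form; this text tells all that it offers.
- The arm moves only by the tool arm_command, never from a script. Its argument "targets" is a list of rows, each a list of 4 numbers: the shift along the world's x, y, z as a fraction of full scale, then the turn about the world's z as a fraction of full scale. A call has 1 to 8 rows; each row is the pose to reach, as a shift and turn from the pose commanded when the call began; what a row does not reach only later rows make up. Full scale, the value 1, is 0.5 m for a shift and 120 degrees for a turn. A row lasts 1/12 s, in which the tool goes at most 41.7 mm and 7.16 degrees, less where a joint would pass 70% of its speed; a pose out of reach is approached as far as the arm can. A call with a number of a shift or a turn outside -1 to 1 is refused whole. A call with a gripper value outside its range is refused whole. "claw" is the closure, from 0 (fully open) to 1 (shut), set as the call begins (left out, the last holds). The fingers move at their own pace and stop on an object; the grip force is fixed at half the most. Time passes only in rows, so rows that repeat a pose let the fingers close. It gives the time, the measured TCP pose, the force, the opening and the grip force at its end, in the units of the state.
- robot.get_obs(): the state, without advancing time (a new reading comes with each control period).
- robot.snapshot(name): name is "scene" or "top" or "wrist"; returns the picture (400x640x3 uint8, red, green, blue); there is no depth.
- robot.camera_info(name): a dict with "vfov" (degrees; the focal length in pixels is half the picture's height over the tangent of half this angle, whatever the lens; pixels are square), "cx", "cy" (the principal point, pixels), "extrinsics" (4x4, takes a point from camera to world coordinates); the wrist camera has in their place "T_tool_cam" (4x4, takes a point from camera to tool coordinates, whose origin is the TCP and whose axes are the flange's). Camera axes: x right, y up, looking along -z (the intrinsics and any distortion apply to the point x, -y, -z); pixel columns grow to the right and rows downward; lengths in m; the calibration is good to about 2 mm. A picture is of the moment at which its call begins: read the wrist's pose just before it. camera_info takes no time and is no camera call.
- robot.close_job(): hands the job in; it is judged then, once.
The state is a dict: "time": time; "joint_positions": joint angles; "qvel": joint speeds; "joint_torque": joint torques, N m; "tool_pos": TCP position; "ee_rot": TCP orientation; "wrist_force": force on the tool from outside, world axes, zero at the start; "wrist_torque": the same for the moment, N m; "width": finger opening in m; "finger_force": force on a finger pad.
Only numpy, scipy, OpenCV 4.12 (cv2) and the standard library are available. Lean on these libraries where they do the work, as an engineer would, in place of code of your own. Each camera call takes 0.05 s, during which the arm holds its last target. There are 200 camera calls.

TASK

The repaired terminal learns its wireless keys in the order in which they are touched: with a fingertip, lightly press the round cap, then the long bar cap, then the square cap, each at least halfway down, where it stays. Leave the cross-shaped key unpressed, and do not pick up, tip or push away the key units or the other things on the mat; finish with the hand clear of everything.

Things in the scene. Friction and masses are not known exactly. Their poses are not given: they have to be found in the camera images.
- round_unit: Loose key unit with the round disc cap, 36 mm across. White housing 58 x 58 mm, 30 mm high, 0.28 kg, standing upright on the 3 mm work mat, with a black cap standing 16 mm out of the middle of its top. Origin: centre of the housing's underside; z up, x and y along its sides. All four housings are alike, all caps are the same black plastic: only the cap's shape differs.
- round_top (a point): Centre of the top face of the round disc cap, 36 mm across; moves down with the cap. 49 mm above the table while the cap is up; the top face is flat and level.
- round_cap (a joint): How far the plunger under this cap is pressed down, in m: 0 up (start), 0.008 bottom stop. About 1.2 N of friction, no return spring: it stays where it is pushed. The cap rides on it on a spring of 2 N per mm: it gives 0.6 mm before the plunger moves, up to 6 mm at the bottom stop, and rises by as much when let go. Past 0.0025 counts as pressed.
- bar_unit: Loose key unit with the long bar cap, 50 mm (unit y) by 16 mm (unit x). White housing 58 x 58 mm, 30 mm high, 0.28 kg, standing upright on the 3 mm work mat, with a black cap standing 16 mm out of the middle of its top. Origin: centre of the housing's underside; z up, x and y along its sides. All four housings are alike, all caps are the same black plastic: only the cap's shape differs.
- bar_top (a point): Centre of the top face of the long bar cap, 50 mm (unit y) by 16 mm (unit x); moves down with the cap. 49 mm above the table while the cap is up; the top face is flat and level.
- bar_cap (a joint): How far the plunger under this cap is pressed down, in m: 0 up (start), 0.008 bottom stop. About 1.2 N of friction, no return spring: it stays where it is pushed. The cap rides on it on a spring of 2 N per mm: it gives 0.6 mm before the plunger moves, up to 6 mm at the bottom stop, and rises by as much when let go. Past 0.0025 counts as pressed.
- square_unit: Loose key unit with the square cap, 32 by 32 mm. White housing 58 x 58 mm, 30 mm high, 0.28 kg, standing upright on the 3 mm work mat, with a black cap standing 16 mm out of the middle of its top. Origin: centre of the housing's underside; z up, x and y along its sides. All four housings are alike, all caps are the same black plastic: only the cap's shape differs.
- square_top (a point): Centre of the top face of the square cap, 32 by 32 mm; moves down with the cap. 49 mm above the table while the cap is up; the top face is flat and level.
- square_cap (a joint): How far the plunger under this cap is pressed down, in m: 0 up (start), 0.008 bottom stop. About 1.2 N of friction, no return spring: it stays where it is pushed. The cap rides on it on a spring of 2 N per mm: it gives 0.6 mm before the plunger moves, up to 6 mm at the bottom stop, and rises by as much when let go. Past 0.0025 counts as pressed.
- cross_unit: Loose key unit with the cross-shaped cap of two crossed bars, each 46 by 12 mm. White housing 58 x 58 mm, 30 mm high, 0.28 kg, standing upright on the 3 mm work mat, with a black cap standing 16 mm out of the middle of its top. Origin: centre of the housing's underside; z up, x and y along its sides. All four housings are alike, all caps are the same black plastic: only the cap's shape differs.
- cross_top (a point): Centre of the top face of the cross-shaped cap of two crossed bars, each 46 by 12 mm; moves down with the cap. 49 mm above the table while the cap is up; the top face is flat and level.
- cross_cap (a joint): How far the plunger under this cap is pressed down, in m: 0 up (start), 0.008 bottom stop. About 1.2 N of friction, no return spring: it stays where it is pushed. The cap rides on it on a spring of 2 N per mm: it gives 0.6 mm before the plunger moves, up to 6 mm at the bottom stop, and rises by as much when let go. Past 0.0025 counts as pressed.
- dish: Steel screw dish, 70 mm across, 18 mm high, bystander; origin centre of underside.
- flux: Small amber bottle, 36 mm across, 85 mm high, standing, bystander; origin centre of underside.
- spool: Metal spool, 52 mm across, 36 mm high, standing, bystander; origin centre of underside.
- brush: Brush lying flat, 150 mm long along its x, bystander.
- wrench: Wrench lying flat, 150 mm long along its x, bystander.
- driver: Screwdriver lying flat, 180 mm long along its x, bystander.
Not all that is in view belongs to the job. Leave any purple look-alike of the bar_unit alone. What is shaped like the round_unit but green is not meant.

How it is judged:
On the way, in this order (a step that is already met when the one before it is completed fails the run):
1. the round cap is pressed first (value of joint round_cap above 0.0025 m and value of joint each of bar_cap, square_cap below 0.0025 m), for 0.1 s.
2. then the long bar cap (value of joint each of round_cap, bar_cap above 0.0025 m and value of joint square_cap below 0.0025 m), for 0.1 s.
3. then the square cap (value of joint each of round_cap, bar_cap, square_cap above 0.0025 m), for 0.1 s.
At the end, for the whole second after the job is handed in: Round, bar and square caps are each down by more than 2.5 mm of their 8 mm, the cross cap by less than 2.5 mm; the key units stand upright (within 0.1 rad), at rest, within 20 mm of where they started, and so do the other things on the mat (all of step 3 and value of joint cross_cap below 0.0025 m and distance of each of round_unit, bar_unit, square_unit, cross_unit, dish, flux, spool, brush, wrench, driver from where it was at the start of the episode below 0.02 m and angle between each of round_unit, bar_unit, square_unit, cross_unit's own z axis and vertical below 0.1 rad and linear speed of each of round_unit, bar_unit, square_unit, cross_unit below 0.02 m/s); the robot touches nothing.
It fails at once if a key is pressed out of order ((value of joint bar_cap above 0.0025 m and value of joint round_cap below 0.0025 m) or (value of joint square_cap above 0.0025 m and value of joint bar_cap below 0.0025 m) or (value of joint square_cap above 0.0025 m and value of joint round_cap below 0.0025 m)).
It fails at once if the cross-shaped key is pressed (value of joint cross_cap above 0.0025 m).
It fails at once if a key unit is touched harder than 20 N (contact force between any of the fingers, the arm and round_unit above 20 N or contact force between any of the fingers, the arm and bar_unit above 20 N or contact force between any of the fingers, the arm and square_unit above 20 N or contact force between any of the fingers, the arm and cross_unit above 20 N).
It fails at once if a key unit is lifted (10 mm), tipped (0.2 rad) or shoved (20 mm) (height (world z) of any of round_unit, bar_unit, square_unit, cross_unit above 0.013 m or angle between any of round_unit, bar_unit, square_unit, cross_unit's own z axis and vertical above 0.2 rad or distance of any of round_unit, bar_unit, square_unit, cross_unit from where it was at the start of the episode above 0.02 m).
It fails at once if another thing on the mat is moved by more than 20 mm (distance of any of dish, flux, spool, brush, wrench, driver from where it was at the start of the episode above 0.02 m).
It also fails if it takes over 43 s, if anything falls off the work surface, if the arm or the gripper's body presses on something with over 40 N, if the wrist force passes 120 N, or if a joint passes its speed limit or range.

## Working session

There is one attempt and no reset: what is moved stays moved. The work goes in short steps, Python scripts to look and compute and a tool call to move; the robot and the scene stay as the last step left them, time stands still between calls to the robot, and variables do not carry over. Pictures are saved under pics/ and viewed, at most 10 in all, crops included, and the job is handed in when it is done.

Besides the shell and the picture viewer there is one more tool, called after "Request:" as name([rows], argument=value, ...), one row to a line, values as JSON. arm_command: Moves the arm, as the interface text tells. Shift numbers are shares of 0.5 m and turn numbers shares of 120 degrees, none past 1 either way. Its arguments: {"type":"object","properties":{"targets":{"type":"array"},"claw":{"type":"number"}},"required":["targets"]}

```bash
mkdir -p pics
python3 - <<'E'
from bench import robot
import cv2
for n in ("top","scene"):
    im=robot.snapshot(n); cv2.imwrite(f"pics/{n}0.png",im[:,:,::-1])
for n in ("top","scene","wrist"): print(n,robot.camera_info(n))
print(robot.get_obs())
E
```

```text
top {'vfov': 57.74219987841661, 'cx': 318.81091611989524, 'cy': 199.4152946142127, 'extrinsics': array([[ 1.69031893e-02,  9.78457833e-01, -2.05753620e-01,
         3.24185504e-01],
       [-9.99857055e-01,  1.64611001e-02, -3.86034864e-03,
        -7.80395903e-02],
       [-3.90257429e-04,  2.05789461e-01,  9.78596212e-01,
         9.58391476e-01],
       [ 0.00000000e+00,  0.00000000e+00,  0.00000000e+00,
         1.00000000e+00]])}
scene {'vfov': 54.4068769992679, 'cx': 315.6803428548902, 'cy': 201.97132415596863, 'extrinsics': array([[ 0.69912338, -0.41873225,  0.57956001,  1.08016911],
       [ 0.7147207 ,  0.43196953, -0.55006967, -0.64971899],
       [-0.02002035,  0.7987901 ,  0.60127661,  0.6916929 ],
       [ 0.        ,  0.        ,  0.        ,  1.        ]])}
wrist {'vfov': 63.33725518588237, 'cx': 318.2681699752841, 'cy': 192.64272842404964, 'T_tool_cam': array([[-1.69634196e-04,  9.60489115e-01,  2.78317500e-01,
         8.18900369e-02],
       [ 9.99999968e-01,  2.14824883e-04, -1.31873745e-04,
        -1.27582079e-03],
       [-1.86452821e-04,  2.78317469e-01, -9.60489121e-01,
        -1.78677959e-01],
       [ 0.00000000e+00,  0.00000000e+00,  0.00000000e+00,
         1.00000000e+00]])}
{'time': 0.1, 'joint_positions': array([-1.42713200e+00,  8.78635074e-02,  1.37203709e+00, -4.67042209e-06,
        1.68361621e+00, -1.03095507e-01]), 'qvel': array([ 0.00204901, -0.00099737, -0.00367223,  0.00082374,  0.00087389,
       -0.0013598 ]), 'joint_torque': array([ 2.22318304e-03, -3.41251910e+01, -3.03302479e+01,  7.19781895e-02,
        3.04568990e-02, -9.53756285e-05]), 'tool_pos': array([ 0.13427231, -0.53286525,  0.20446434]), 'ee_rot': array([-3.13967824e+00, -1.93403106e-04,  2.46759127e-01]), 'wrist_force': array([-0.42419282,  0.12012306, -0.53568605]), 'wrist_torque': array([-0.05001175,  0.0043946 , -0.02633087]), 'finger_force': 0.0, 'width': 0.09380327222598134}
```

View pics/top0.png

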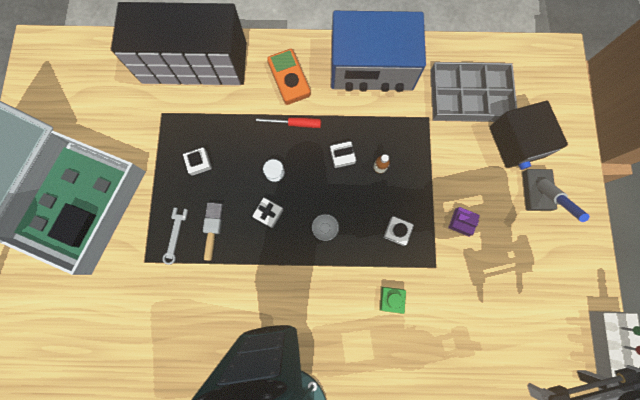

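View pics/scene0.png

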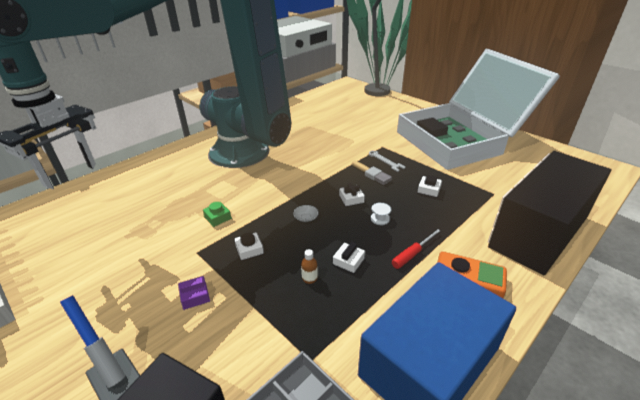

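The top view shows round at (400,230), bar (343,155), square (196,160) and cross (267,211). The flux bottle is beside the bar at (382,163). The purple and green look-alikes at (464,221) and (393,299) are off the mat. Next I'll measure roughly from both fixed views.

```bash
cat > h.py <<'E'
import numpy as np, cv2
from scipy.spatial.transform import Rotation as R
from bench import robot
def cam(name,obs=None):
    c=robot.camera_info(name); f=200/np.tan(np.radians(c['vfov'])/2)
    if name=='wrist':
        T=np.eye(4); T[:3,:3]=R.from_euler('xyz',obs['ee_rot']).as_matrix(); T[:3,3]=obs['tool_pos']
        E=T@c['T_tool_cam']
    else: E=c['extrinsics']
    return f,c['cx'],c['cy'],E
def ray(C,u,v):
    f,cx,cy,E=C; d=E[:3,:3]@np.array([(u-cx)/f,-(v-cy)/f,-1]); return E[:3,3],d/np.linalg.norm(d)
def plane(C,u,v,z):
    o,d=ray(C,u,v); return o+d*(z-o[2])/d[2]
def proj(C,p):
    f,cx,cy,E=C; q=E[:3,:3].T@(np.asarray(p)-E[:3,3]); return cx-f*q[0]/q[2], cy+f*q[1]/q[2]
def tri(C1,uv1,C2,uv2):
    o1,d1=ray(C1,*uv1); o2,d2=ray(C2,*uv2)
    s=np.linalg.lstsq(np.c_[d1,-d2],o2-o1,rcond=None)[0]
    a,b=o1+s[0]*d1,o2+s[1]*d2; return (a+b)/2,np.linalg.norm(a-b)
E
python3 - <<'E'
from h import *
C=cam('top')
for n,u,v in (('round',400,229),('bar',343,154),('square',196,159),('cross',267,211)):
    p=plane(C,u,v,.049); print(n,p.round(3),np.round(proj(cam('scene'),p)))
for n,u,v in (('flux',383,157),('spool',273,170)): print(n,plane(C,u,v,.05).round(3))
a=cv2.imread('pics/top0.png')
t=[cv2.resize(a[v-25:v+25,u-25:u+25],(400,300) if 0 else (300,300),interpolation=cv2.INTER_CUBIC) for u,v in((400,229),(343,154),(196,159))]
b=cv2.imread('pics/scene0.png')
s=[cv2.resize(b[v-25:v+25,u-25:u+25],(300,300),interpolation=cv2.INTER_CUBIC) for u,v in((249,243),(349,256),(430,184))]
x=np.vstack([np.hstack(t),np.hstack(s)]); cv2.imwrite('pics/crops.png',cv2.resize(x,(800,533)))
E
```

```text
round [ 0.443 -0.28   0.049] [247. 237.]
bar [ 0.639 -0.136  0.049] [346. 247.]
square [0.618 0.25  0.049] [428. 179.]
cross [0.483 0.057 0.049] [351. 187.]
flux [ 0.632 -0.241  0.05 ]
spool [0.591 0.046 0.05 ]
```

View pics/crops.png

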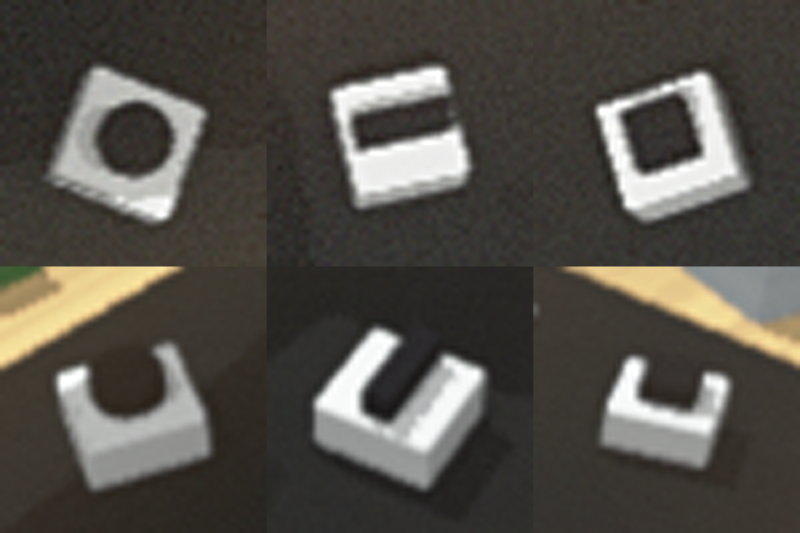

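Request:
arm_command([
  [0.5,0.41,-0.07,0],
  [0.5,0.41,-0.07,0],
  [0.5,0.41,-0.07,0],
  [0.5,0.41,-0.07,0],
  [0.5,0.41,-0.07,0],
  [0.5,0.41,-0.07,0],
  [0.5,0.41,-0.07,0],
  [0.5,0.41,-0.07,0],
], claw=1)

```text
time: 0.77
tool_pos: [0.3859, -0.3258, 0.1697]
ee_rot: [-3.14, -0.0, 0.248]
wrist_force: [0.1, -0.9, -0.5]
width: 0.0442
finger_force: 0.0
```

Request:
arm_command([
  [0,0,0,0],
  [0,0,0,0],
  [0,0,0,0],
])

```text
time: 1.02
tool_pos: [0.384, -0.3285, 0.1702]
ee_rot: [-3.141, 0.001, 0.247]
wrist_force: [-0.9, 0.1, -0.7]
width: 0.0242
finger_force: 0.0
```

```bash
cat > look.py <<'E'
import sys,json
from h import *
tag=sys.argv[1]; X=np.array(eval(sys.argv[2]))  # guess xyz of cap top
o=robot.get_obs(); im=robot.snapshot('wrist')[:,:,::-1].copy()
C=cam('wrist',o); u,v=proj(C,X)
g=cv2.cvtColor(im,cv2.COLOR_BGR2GRAY)
# white housing: component nearest the guess; cap = hole in its convex hull
w=cv2.morphologyEx((g>105).astype(np.uint8),cv2.MORPH_OPEN,np.ones((3,3)))
n,l,st,ce=cv2.connectedComponentsWithStats(w)
k=min((i for i in range(1,n) if 800<st[i,4]<20000),key=lambda i:np.hypot(*(ce[i]-(u,v))))
m=(l==k).astype(np.uint8); cs,_=cv2.findContours(m,0,2)
hull=cv2.convexHull(max(cs,key=cv2.contourArea)); hm=np.zeros_like(m); cv2.fillConvexPoly(hm,hull,1)
hm=cv2.erode(hm,np.ones((5,5))); d=(hm&(g<80)).astype(np.uint8)
n,l2,st2,ce2=cv2.connectedComponentsWithStats(d); j=1+np.argmax(st2[1:,4])
cc,_=cv2.findContours((l2==j).astype(np.uint8),0,2); r=cv2.minAreaRect(cc[0])
p=plane(C,*r[0],.049)
print('tcp',o['tool_pos'].round(4),'rot',o['ee_rot'].round(4),'t',o['time'],'F',o['wrist_force'].round(2))
print('guess px',round(u),round(v),'cap rect',r,'area',st2[j,4],'centroid',ce2[j].round(1),'z=.049:',p.round(4),plane(C,*ce2[j],.049).round(4))
json.dump(dict(pos=list(o['tool_pos']),ee=list(o['ee_rot']),uv=list(r[0])),open(f'{tag}.json','w'))
if len(sys.argv)>3:
    q=json.load(open(sys.argv[3]+'.json')); C0=cam('wrist',dict(tool_pos=q['pos'],ee_rot=q['ee'])); print('tri',tri(C0,q['uv'],C,r[0]))
cv2.drawContours(im,[hull],-1,(0,0,255),1); cv2.drawContours(im,cc,-1,(0,255,0),1); cv2.imwrite(f'pics/{tag}.png',im)
E
python3 look.py r1 '[.443,-.28,.049]'
```

```text
tcp [ 0.384  -0.3285  0.1702] rot [-3.1414e+00  1.0000e-03  2.4720e-01] t 1.0167 F [-0.95  0.09 -0.73]
guess px 283 113 cap rect ((282.73077392578125, 112.65384674072266), (37.442264556884766, 37.442264556884766), 33.6900634765625) area 1143 centroid [282.7 112.6] z=.049: [ 0.4434 -0.2792  0.049 ] [ 0.4435 -0.2792  0.049 ]
```

View pics/r1.png

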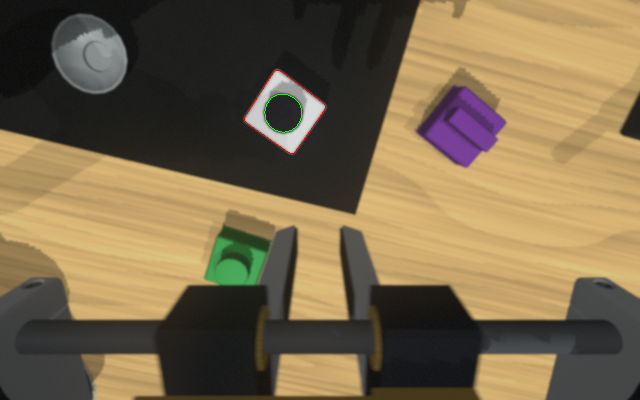

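Round cap at (283,112), cleanly outlined; the fingers are still closing. I'll take a second view over the cap.

Request:
arm_command([
  [0.119,0.098,-0.06,0],
  [0.119,0.098,-0.06,0],
  [0.119,0.098,-0.06,0],
  [0.119,0.098,-0.06,0],
  [0.119,0.098,-0.06,0],
])

```text
time: 1.48
tool_pos: [0.443, -0.2807, 0.1408]
ee_rot: [3.141, 0.001, 0.245]
wrist_force: [0.4, 0.5, 0.5]
width: 0.0005
finger_force: 0.0
```

```bash
python3 look.py r2 '[.4434,-.2792,.049]' r1; python3 -c "
from bench import robot;print(robot.get_obs()['width'])"
```

```text
0.00048198726877448587Traceback (most recent call last):
  File "look.py", line 14, in <module>
    n,l2,st2,ce2=cv2.connectedComponentsWithStats(d); j=1+np.argmax(st2[1:,4])
                                                          ~~~~~~~~~^^^^^^^^^^^
    return _wrapfunc(a, 'argmax', axis=axis, out=out, **kwds)
    return bound(*args, **kwds)
ValueError: attempt to get argmax of an empty sequence
```

Run:
```python
from bench import robot
import cv2
cv2.imwrite('pics/r2.png',robot.snapshot('wrist')[:,:,::-1])
```

```text
(no output)
```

View pics/r2.png

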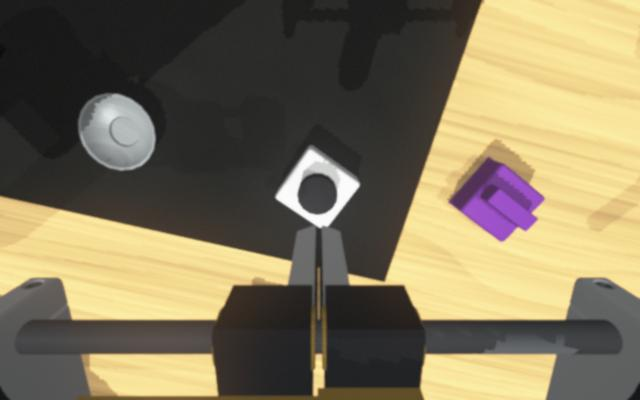

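Cap at about (317,193) just ahead of the shut fingertips, which merged with the housing in the mask; a higher threshold separates them.

```bash
sed -i 's/(g>105)/((g>TH)\&(cv2.cvtColor(im,cv2.COLOR_BGR2HSV)[:,:,1]<60))/; s/^tag=/TH=170;tag=/' look.py; python3 look.py r2 '[.4434,-.2792,.049]' r1
```

```text
tcp [ 0.4431 -0.2811  0.1414] rot [ 3.1399e+00 -4.0000e-04  2.4420e-01] t 1.5833 F [-0.38 -0.81  0.51]
guess px 318 196 cap rect ((317.0, 193.0), (38.0, 36.0), 90.0) area 1137 centroid [316.9 193.1] z=.049: [ 0.4455 -0.2782  0.049 ] [ 0.4454 -0.2781  0.049 ]
tri (array([ 0.44300654, -0.27860535,  0.04055077]), np.float64(0.0004048492132548508))
```

Request:
arm_command([
  [0.002,0.004,-0.06,0],
  [0.002,0.004,-0.12,0],
  [0.002,0.004,-0.15,0],
  [0.002,0.004,-0.168,0],
  [0.002,0.004,-0.168,0],
  [0.002,0.004,-0.168,0],
])

```text
time: 2.13
tool_pos: [0.4448, -0.2782, 0.0572]
ee_rot: [3.141, -0.0, 0.246]
wrist_force: [-0.5, 0.1, 1.4]
width: 0.0005
finger_force: 0.0
```

Request:
arm_command([
  [0,0,-0.004,0],
  [0,0,-0.008,0],
  [0,0,-0.012,0],
  [0,0,-0.014,0],
  [0,0,-0.014,0],
  [0,0,-0.014,0],
])

```text
time: 2.63
tool_pos: [0.4449, -0.2774, 0.0496]
ee_rot: [3.141, -0.0, 0.247]
wrist_force: [0.0, -0.6, -0.2]
width: 0.0001
finger_force: 0.0
```

Request:
arm_command([
  [0,0,-0.004,0],
  [0,0,-0.008,0],
  [0,0,-0.008,0],
  [0,0,-0.008,0],
])

```text
time: 2.97
tool_pos: [0.445, -0.2774, 0.0455]
ee_rot: [3.141, -0.0, 0.247]
wrist_force: [-0.1, 0.6, 0.3]
width: 0.0007
finger_force: 0.2
```

Request:
arm_command([
  [0,0,-0.003,0],
  [0,0,-0.006,0],
  [0,0,-0.006,0],
  [0,0,-0.006,0],
])

```text
time: 3.3
tool_pos: [0.4449, -0.2774, 0.0424]
ee_rot: [3.141, -0.0, 0.247]
wrist_force: [1.7, -0.1, 0.5]
width: 0.0007
finger_force: 0.3
```

Request:
arm_command([
  [0,0,-0.002,0],
  [0,0,-0.003,0],
  [0,0,-0.003,0],
  [0,0,-0.003,0],
])

```text
time: 3.63
tool_pos: [0.4449, -0.2774, 0.041]
ee_rot: [3.141, -0.0, 0.247]
wrist_force: [-0.0, 0.3, 1.1]
width: 0.0007
finger_force: 0.3
```

Request:
arm_command([
  [0,0,-0.003,0],
  [0,0,-0.005,0],
  [0,0,-0.005,0],
  [0,0,-0.005,0],
])

```text
time: 3.97
tool_pos: [0.4449, -0.2774, 0.039]
ee_rot: [3.141, -0.0, 0.247]
wrist_force: [-1.0, 0.6, 5.0]
width: 0.0004
finger_force: 2.2
```

5 N means the bottom stop has been reached. Next the bar.

Request:
arm_command([
  [0,0,0.08,0],
  [0,0,0.16,0],
  [0.02,0.02,0.24,0],
  [0.09,0.07,0.26,0],
  [0.15,0.12,0.26,0],
  [0.21,0.17,0.26,0],
  [0.26,0.22,0.26,0],
  [0.28,0.24,0.26,0],
])

```text
time: 4.63
tool_pos: [0.5871, -0.1539, 0.1673]
ee_rot: [-3.14, -0.0, 0.251]
wrist_force: [-0.1, 0.6, -0.2]
width: 0.0007
finger_force: 0.0
```

Request:
arm_command([
  [0,0,0,0],
  [0,0,0,0],
  [0,0,0,0],
])

```text
time: 4.88
tool_pos: [0.5838, -0.1584, 0.168]
ee_rot: [3.141, 0.002, 0.246]
wrist_force: [0.8, -0.1, -0.3]
width: 0.0008
finger_force: 0.0
```

```bash
python3 look.py b1 '[.639,-.136,.049]'
```

```text
tcp [ 0.5838 -0.1584  0.168 ] rot [3.1415e+00 1.7000e-03 2.4560e-01] t 4.8833 F [ 0.8  -0.12 -0.34]
guess px 310 125 cap rect ((325.5, 120.0), (2.0, 21.0), 90.0) area 44 centroid [327.7 120.3] z=.049: [ 0.6465 -0.1481  0.049 ] [ 0.6467 -0.1501  0.049 ]
```

View pics/b1.png

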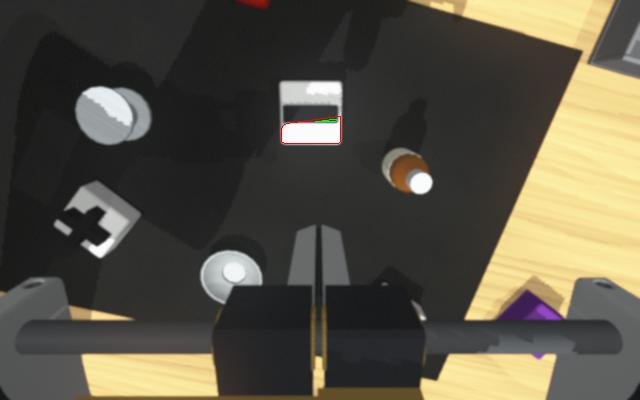

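Bar unit at columns 280–342, rows 82–145, with the bar at about (311,114). The shadow split the mask, so I'll lower the threshold.

```bash
sed -i 's/^TH=170/TH=int(sys.argv[4]) if len(sys.argv)>4 else 105/' look.py; python3 look.py b1 '[.639,-.136,.049]'
```

```text
tcp [ 0.5837 -0.1587  0.1682] rot [3.1413e+00 1.1000e-03 2.4500e-01] t 4.9333 F [0.46 0.57 1.01]
guess px 310 125 cap rect ((309.5, 113.0), (53.0, 16.0), 0.0) area 855 centroid [309.2 113.4] z=.049: [ 0.649  -0.1331  0.049 ] [ 0.6485 -0.133   0.049 ]
```

Request:
arm_command([
  [0.05,0.02,-0.02,0],
  [0.1,0.04,-0.04,0],
  [0.126,0.05,-0.056,0],
  [0.126,0.05,-0.056,0],
  [0.126,0.05,-0.056,0],
])

```text
time: 5.4
tool_pos: [0.6469, -0.1333, 0.1396]
ee_rot: [-3.141, 0.002, 0.246]
wrist_force: [-1.4, 0.3, 0.0]
width: 0.0004
finger_force: 0.0
```

```bash
for t in 140 170; do python3 look.py b2 '[.648,-.133,.049]' b1 $t;done
```

```text
tcp [ 0.6469 -0.1333  0.1396] rot [-3.1411e+00  2.3000e-03  2.4580e-01] t 5.4 F [-1.43  0.31  0.03]
guess px 320 195 cap rect ((320.5, 192.0), (18.0, 53.0), 90.0) area 1009 centroid [320.3 192.1] z=.049: [ 0.6511 -0.1329  0.049 ] [ 0.651  -0.1327  0.049 ]
tri (array([ 0.6486821 , -0.13325364,  0.04062581]), np.float64(0.0006136006329239893))
tcp [ 0.647  -0.1336  0.1407] rot [3.1413e+00 9.0000e-04 2.4540e-01] t 5.45 F [ 0.97 -0.66 -0.01]
guess px 319 195 cap rect ((320.0, 192.0), (18.0, 54.0), 90.0) area 998 centroid [320.2 191.8] z=.049: [ 0.651  -0.1329  0.049 ] [ 0.6511 -0.133   0.049 ]
tri (array([ 0.64869066, -0.13322205,  0.04117597]), np.float64(0.000527830069638375))
```

View pics/b2.png

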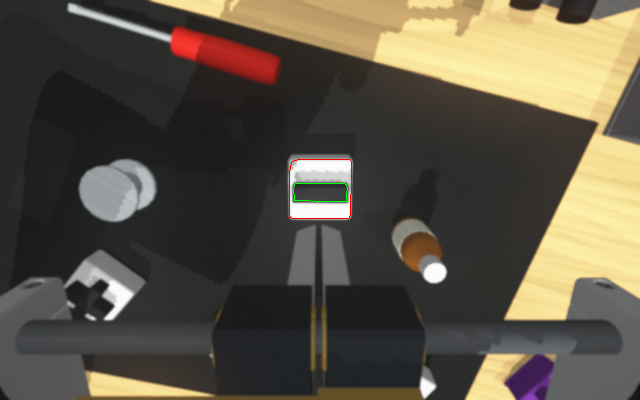

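Bar at (320,192), flux bottle top at (433,268), well clear. Pressing the bar.

Request:
arm_command([
  [0.006,0,-0.06,0],
  [0.006,0,-0.12,0],
  [0.006,0,-0.155,0],
  [0.006,0,-0.17,0],
  [0.006,0,-0.174,0],
  [0.006,0,-0.174,0],
  [0.006,0,-0.174,0],
])

```text
time: 6.08
tool_pos: [0.6519, -0.1331, 0.056]
ee_rot: [3.139, -0.003, 0.246]
wrist_force: [-0.1, -0.4, 0.1]
width: 0.0003
finger_force: 0.0
```

Request:
arm_command([
  [0,0,-0.004,0],
  [0,0,-0.008,0],
  [0,0,-0.012,0],
  [0,0,-0.016,0],
  [0,0,-0.02,0],
  [0,0,-0.022,0],
  [0,0,-0.022,0],
  [0,0,-0.022,0],
])

```text
time: 6.75
tool_pos: [0.6508, -0.1323, 0.0424]
ee_rot: [-3.142, 0.0, 0.247]
wrist_force: [-0.7, -1.0, 0.6]
width: 0.0005
finger_force: 0.3
```

Request:
arm_command([
  [0,0,-0.003,0],
  [0,0,-0.006,0],
  [0,0,-0.007,0],
  [0,0,-0.007,0],
  [0,0,-0.007,0],
])

```text
time: 7.17
tool_pos: [0.6509, -0.1323, 0.0395]
ee_rot: [3.141, -0.0, 0.247]
wrist_force: [-0.7, 0.6, 3.9]
width: 0.0005
finger_force: 1.8
```

Request:
arm_command([
  [0,0,0.08,0],
  [0,0,0.16,0],
  [-0.01,0.05,0.23,0],
  [-0.03,0.12,0.25,0],
  [-0.05,0.2,0.25,0],
  [-0.07,0.28,0.25,0],
  [-0.09,0.36,0.25,0],
  [-0.11,0.44,0.25,0],
])

```text
time: 7.83
tool_pos: [0.5948, 0.0892, 0.1634]
ee_rot: [-3.141, 0.001, 0.246]
wrist_force: [0.1, 0.5, -0.3]
width: 0.0006
finger_force: 0.0
```

Request:
arm_command([
  [-0.01,0.07,0,0],
  [-0.03,0.14,0,0],
  [-0.04,0.21,0,0],
  [-0.05,0.25,0,0],
  [-0.05,0.26,0,0],
  [-0.05,0.26,0,0],
  [-0.05,0.26,0,0],
])

```text
time: 8.42
tool_pos: [0.5709, 0.2168, 0.1635]
ee_rot: [3.141, 0.001, 0.247]
wrist_force: [-0.2, -0.3, 1.0]
width: 0.0007
finger_force: 0.0
```

```bash
for t in 105 150; do python3 look.py s1 '[.623,.25,.049]' s1 $t; done
```

```text
tcp [0.5709 0.2168 0.1635] rot [3.1405e+00 9.0000e-04 2.4660e-01] t 8.4167 F [-0.18 -0.34  0.98]
guess px 298 126 cap rect ((287.5076904296875, 123.56155395507812), (33.98551559448242, 33.6134147644043), 82.87498474121094) area 1123 centroid [287.7 123.4] z=.049: [0.6228 0.2592 0.049 ] [0.6229 0.2591 0.049 ]
tri (array([0.65014386, 0.23830308, 0.34206276]), np.float64(0.0))
tcp [0.5712 0.2163 0.1636] rot [3.1406e+00 7.0000e-04 2.4540e-01] t 8.4667 F [-0.28 -0.04 -0.08]
guess px 297 126 cap rect ((286.77691650390625, 123.71540832519531), (33.861480712890625, 33.36534118652344), 82.87498474121094) area 1118 centroid [286.9 123.6] z=.049: [0.6228 0.2591 0.049 ] [0.6229 0.2591 0.049 ]
tri (array([0.65037548, 0.2376003 , 0.34218129]), np.float64(0.0))
```

View pics/s1.png

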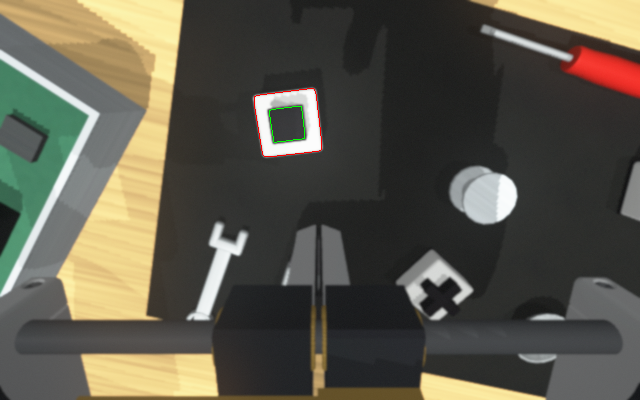

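Square cap at (287,124); the cross and wrench are well clear. The box wall at left, near column 145, is about 0.11 m away and lower than the gripper body.

Request:
arm_command([
  [0.05,0.04,-0.02,0],
  [0.1,0.08,-0.04,0],
  [0.105,0.085,-0.048,0],
  [0.105,0.085,-0.048,0],
  [0.105,0.085,-0.048,0],
])

```text
time: 8.93
tool_pos: [0.6233, 0.2586, 0.1393]
ee_rot: [3.141, 0.002, 0.245]
wrist_force: [0.4, -0.2, -0.3]
width: 0.0005
finger_force: 0.0
```

```bash
python3 look.py s2 '[.623,.259,.049]' s1 150
python3 - <<'E'
from h import *
C,S=cam('top'),cam('scene')
# box near wall corner: top view (146,158) vs scene (398,128)
print(tri(C,(134,163),S,(461,163)),tri(C,(42,123),S,(556,68)))
E
```

```text
tcp [0.6233 0.2586 0.1393] rot [3.1409e+00 2.0000e-03 2.4520e-01] t 8.9333 F [ 0.43 -0.15 -0.34]
guess px 319 197 cap rect ((317.93292236328125, 194.8963623046875), (35.55895233154297, 33.681617736816406), 83.6598129272461) area 1180 centroid [318.  194.8] z=.049: [0.6246 0.2604 0.049 ] [0.6248 0.2604 0.049 ]
tri (array([0.62193698, 0.25979138, 0.03974022]), np.float64(5.013252977763845e-05))
(array([0.6197849 , 0.43325196, 0.01949103]), np.float64(0.015207821545943736)) (array([0.70079487, 0.56194858, 0.27098106]), np.float64(0.171803020026632))
```

Request:
arm_command([
  [0,0.002,-0.06,0],
  [0,0.002,-0.12,0],
  [0,0.002,-0.155,0],
  [0,0.002,-0.17,0],
  [0,0.002,-0.174,0],
  [0,0.002,-0.174,0],
  [0,0.002,-0.174,0],
])

```text
time: 9.57
tool_pos: [0.6246, 0.2612, 0.0557]
ee_rot: [-3.141, -0.004, 0.246]
wrist_force: [0.1, -0.2, -0.5]
width: 0.0004
finger_force: 0.0
```

Request:
arm_command([
  [0,0,-0.004,0],
  [0,0,-0.008,0],
  [0,0,-0.012,0],
  [0,0,-0.016,0],
  [0,0,-0.02,0],
  [0,0,-0.024,0],
  [0,0,-0.024,0],
  [0,0,-0.024,0],
])

```text
time: 10.23
tool_pos: [0.6234, 0.2612, 0.0409]
ee_rot: [3.142, 0.0, 0.247]
wrist_force: [0.7, -0.4, 0.6]
width: 0.0008
finger_force: 0.4
```

Request:
arm_command([
  [0,0,-0.002,0],
  [0,0,-0.004,0],
  [0,0,-0.005,0],
  [0,0,-0.005,0],
  [0,0,-0.005,0],
])

```text
time: 10.65
tool_pos: [0.6235, 0.2612, 0.0391]
ee_rot: [3.142, -0.0, 0.247]
wrist_force: [-0.9, -0.2, 3.8]
width: 0.0004
finger_force: 2.1
```

Request:
arm_command([
  [0,0,0.06,0],
  [0,0,0.14,0],
  [0,0,0.22,0],
  [-0.04,-0.05,0.3,0],
  [-0.1,-0.12,0.34,0],
  [-0.16,-0.19,0.38,0],
  [-0.2,-0.22,0.4,0],
  [-0.2,-0.22,0.4,0],
])

```text
time: 11.32
tool_pos: [0.5215, 0.1485, 0.242]
ee_rot: [3.14, -0.003, 0.245]
wrist_force: [0.3, -0.8, 0.5]
width: 0.0005
finger_force: 0.0
```

Request:
arm_command([
  [-0.08,0,0,0],
  [-0.16,0,0,0],
  [-0.22,0,0,0],
  [-0.26,0,0,0],
  [-0.26,0,0,0],
  [-0.26,0,0,0],
])

```text
time: 11.82
tool_pos: [0.3932, 0.1514, 0.2382]
ee_rot: [3.141, -0.001, 0.248]
wrist_force: [-0.1, 1.0, -0.4]
width: 0.0005
finger_force: 0.0
```

Run:
```python
from bench import robot
import cv2,numpy as np
a=cv2.imread('pics/scene0.png');b=robot.snapshot('scene')[:,:,::-1]
f=lambda i:cv2.resize(i[140:300,200:460],(780,480) if 0 else (487,300),interpolation=cv2.INTER_CUBIC)
cv2.imwrite('pics/end.png',np.vstack([f(a),f(b)]))
```

```text
(no output)
```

View pics/end.png

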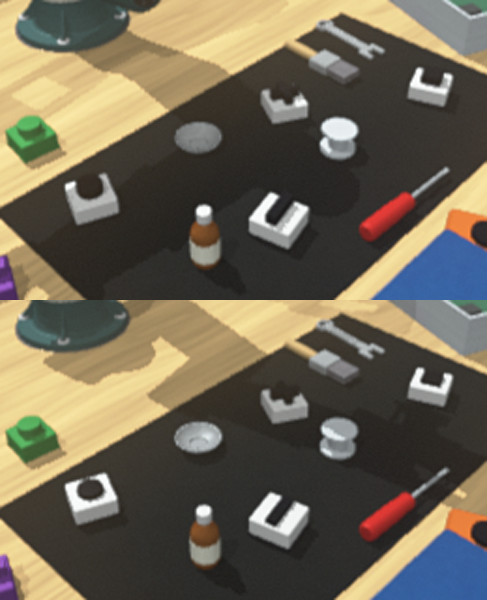

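Before and after: the round (91,490), bar (279,515) and square (430,383) caps are visibly lower. The cross at (284,403) is unchanged and nothing has moved.

```bash
python3 -c "
from bench import robot;print(robot.close_job())"
```

```text
the job is handed in; nothing more can be done
None
```

I pressed the round, bar and square caps in that order, each to its bottom stop at about 4–5 N; the cross key and everything else on the mat look unmoved, the hand is clear, and the job is handed in (no verdict was returned).

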